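# Square up the brass blanks in the engraver's stand

### The job

Three brass plates lean in a row against the tall back wall of one of the two green stands (the twin stand holds silver-coloured plates; they are not part of the job). Push the feet of the brass row in until all three plates stand upright, tight together and flush against the back wall, and slide the row endways so that the ends of all three are flush against the low fence at the end of the stand. Leave the plates standing there.

Things in the scene. Friction and masses are not known exactly. Their poses are not given: they have to be found in the camera images.
- stand: fixed stand holding the brass plates: green wooden base 170 (x) by 160 (y) by 10 mm thick, origin under its centre. Dark steel back wall along the +y side: inner face at y = +65, 45 high above the base. Low steel fence at the +x end: inner face at x = +75, 25 high, from the wall out to y = -5. Sides -x and -y open. The squared row fills y 23 to 65, x -5 to 75. Twin stand with silver plates: unwanted
- brass_a: loose brass (yellow) plate, 80 long (its x) by 14 thick (its y) by 46 tall (its z), 0.43 kg, origin at the centre of its underside (the 80 by 14 edge). Starts leaning 22 degrees, top towards the back wall (+y). Innermost of the row; its top rests on the wall.
- brass_b: loose brass (yellow) plate, 80 long (its x) by 14 thick (its y) by 46 tall (its z), 0.43 kg, origin at the centre of its underside (the 80 by 14 edge). Starts leaning 22 degrees, top towards the back wall (+y). The middle one, flat against brass_a, shifted up to 24 mm endways.
- brass_c: loose brass (yellow) plate, 80 long (its x) by 14 thick (its y) by 46 tall (its z), 0.43 kg, origin at the centre of its underside (the 80 by 14 edge). Starts leaning 22 degrees, top towards the back wall (+y). The outermost, flat against brass_b. Pushed towards the wall close above its foot, it moves all three feet in (about 6 to 12 N) until the row is upright and stops solid.
Mind the look-alikes: they are no part of the job. Leave any blue look-alike of the brass_c alone.

How it is judged:
By the outcome, as a careful person would: the job done as asked, in the order asked, and still so for the second after the job is handed in, with the robot touching nothing.
It also fails if it takes over 54 s, if anything falls off the work surface, if the arm or the gripper's body presses on something with over 40 N, if the wrist force passes 120 N, or if a joint passes its speed limit or range.

### The arm

A 6-joint arm with a two-finger parallel gripper is mounted at the origin on the work surface. World frame = base frame: x ahead of the robot, y to its left, z up, the work surface at z = 0. Lengths are in mm, angles in rad, forces in N, time in s.
With the tool pointing down it reaches from about 275 to 1000 mm from the base axis. Payload 8.4 kg.
Tool frame: the origin (TCP) lies at the very end of the fingers, on their centre line; the grasp point (between the pads) lies 19 mm behind it; z points along the fingers, y is the direction in which the jaws open and shut (so a half turn about z gives the same grasp; the last joint's range is limited). The gripper opens to 85 mm and grips with 20 to 120 N. Pads are 22 mm wide; open, the fingers measure 114 mm over their backs; the gripper's body (76 mm by 85 mm) begins 54 mm behind the grasp point. The pads swing forward as they close: fully open they stand 13 mm farther back than shut.
Start: joints at [1.141, 0.353, 1.633, -0, 1.155, -0.002], TCP at [259.293, 568.678, 196.881] pointing down, gripper open.
Joint ranges: [-2.63, 2.63], [-0.92, 2.1], [0.06, 2.66], [-1.3, 4.44], [0, 2.69], [-3.02, 3.02]. Speed limits (rad/s): [2.22, 2.22, 2.79, 3.14, 3.14, 3.14].

### API

Orientations are given as [roll, pitch, yaw] about the fixed x, y, z axes, in that order (R = Rz(yaw) Ry(pitch) Rx(roll)).
In Python, from rig import r gives the robot as it stands.
- The arm moves only by the tool jog_arm, never from a script. Its argument "increments" is text: rows parted by semicolons, each of 7 numbers parted by spaces: the shift along the tool's x, y, z in cm, then the turn, a rotation vector about the tool's x, y, z in rad, then the opening, from -1 (shut) to 1 (fully open). A call has exactly 8 rows; each row shifts and turns the commanded pose from where the row before left it, along the tool's axes as they then stand; what a row does not reach is not made up. A row lasts 1/10 s, in which the tool goes at most 50 mm and 8.59 degrees, less where a joint would pass 70% of its speed; a pose out of reach is approached as far as the arm can. A call with a gripper value outside its range is refused whole. The fingers move at their own pace and stop on an object; "squeeze" is the grip in N (left out, the last holds). Time passes only in rows, so rows that do not move let the fingers close, or fill a call up. It gives the time, the measured TCP pose, the force and the opening at its end, in the units of the state.
- r.sense(): the state, without advancing time (a new reading comes with each control period).
- r.grab_frame(name): name is "side" or "top"; returns the picture (384x512x3 uint8, red, green, blue); there is no depth.
- r.camera_info(name): a dict with "K" (3x3 intrinsics, pixels), "dist_coeffs" ([k1, k2, p1, p2, k3] as OpenCV has them; the pictures are not rectified), "rvec" (rotation vector, rad) and "tvec" (3), from world to camera coordinates, as OpenCV has them. Camera axes: x right, y down, z forward; pixel columns grow to the right and rows downward; lengths in mm; the calibration is good to about 2 mm. A picture is of the moment at which its call begins. camera_info takes no time and is no camera call.
- r.sign_off(): hands the job in, once; it reports no verdict.
The state is a dict: "clock": time; "qpos": joint angles; "qvel": joint speeds; "joint_efforts": joint torques, N m; "eef_pos": TCP position; "tcp_rot": TCP orientation; "contact_force": force on the tool from outside, world axes, zero at the start; "wrist_torque": the same for the moment, N m; "opening": opening from 0.0 (shut) to 1.0 (fully open).
Only numpy, scipy, OpenCV 4.12 (cv2) and the standard library are available. Lean on these libraries where they do the work, as an engineer would, in place of code of your own. Each camera call takes 0.05 s, during which the arm holds its last target.

## Working session

There is one attempt and no reset: what is moved stays moved. The work goes in short steps, Python scripts to look and compute and a tool call to move; the robot and the scene stay as the last step left them, time stands still between calls to the robot, and variables do not carry over. Pictures are saved under pics/ and viewed, and the job is handed in when it is done.

Besides the shell and the picture viewer there is one more tool, called after "Call:" as a command line: name --argument value ..., lists and objects as JSON in quotes. jog_arm: Moves the arm, as the interface text tells. Its arguments: {"type":"object","properties":{"increments":{"type":"string"},"squeeze":{"type":"number"}},"required":["increments"]}

```bash
ls; mkdir -p pics; python3 - <<'E'
from rig import r
import cv2,numpy as np
print(r.sense())
for n in("side","top"):
    im=r.grab_frame(n); cv2.imwrite(f"pics/{n}0.png",im[:,:,::-1]); print(n,r.camera_info(n))
E
```

```text
pics
{'clock': 0.0, 'qpos': array([ 1.14057582e+00,  3.53648944e-01,  1.63414452e+00, -2.36275144e-05,
        1.15522965e+00, -2.38008489e-03]), 'qvel': array([ 2.17231715e-04, -1.08869637e-03,  2.58576798e-03, -8.73541062e-05,
        6.04137982e-04, -7.25279165e-04]), 'joint_efforts': array([ 6.37581579e-04, -6.05279231e+01, -3.42065406e+01,  1.61973062e-04,
        9.61502868e-03, -1.41638969e-05]), 'eef_pos': array([259.08689405, 568.17426653, 196.15679176]), 'tcp_rot': array([-3.14016214e+00,  1.81981734e-05,  2.71376180e+00]), 'contact_force': array([ 0.34459251, -0.40231949, -0.60451586]), 'wrist_torque': array([ 0.01095571,  0.04948111, -0.06175399]), 'opening': 0.9994761387699655}
side {'K': array([[413.19974942,   0.        , 255.10962613],
       [  0.        , 413.19974942, 191.39046805],
       [  0.        ,   0.        ,   1.        ]]), 'dist_coeffs': array([-0.03904139,  0.        ,  0.        ,  0.        ,  0.        ]), 'rvec': array([ 0.38807473, -2.86514346,  1.01464847]), 'tvec': array([441.6862857 , 130.61490431, 757.2165597 ])}
top {'K': array([[433.40777295,   0.        , 257.00630081],
       [  0.        , 433.40777295, 186.55988032],
       [  0.        ,   0.        ,   1.        ]]), 'dist_coeffs': array([0.02868615, 0.        , 0.        , 0.        , 0.        ]), 'rvec': array([ 2.13319204, -2.18321002,  0.11210123]), 'tvec': array([  7.89204355, 467.2281968 , 754.7532029 ])}
```

View pics/side0.png

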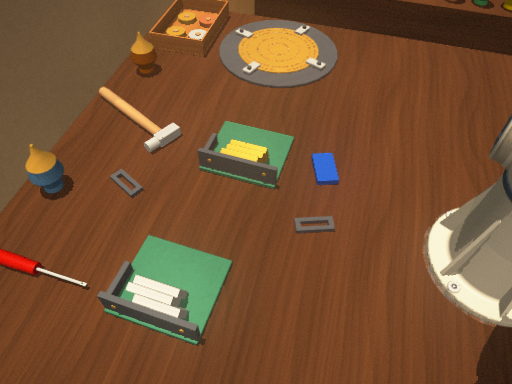

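View pics/top0.png

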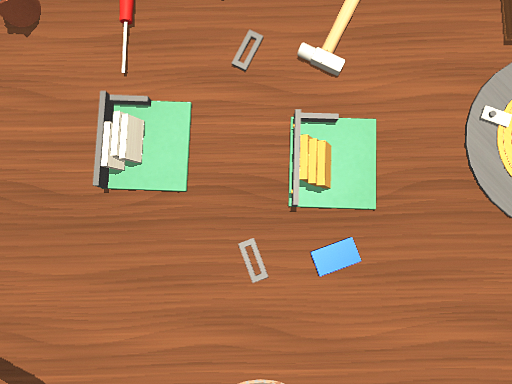

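The top view shows the brass stand with its wall at column ~297 and its fence at row ~117. The brass plates span cols 300–330, rows 135–190. The silver stand is at left, and a blue block is at (335,257). In the side view the brass row is at about (245,152). Next I'll measure from enlarged crops.

```bash
cat > h.py <<'E'
import cv2,numpy as np
from rig import r
def cam(n):
    c=r.camera_info(n); R=cv2.Rodrigues(c["rvec"])[0]; return c["K"],c["dist_coeffs"],R,c["tvec"],c
def ray(n,uv):
    K,d,R,t,_=cam(n); p=cv2.undistortPoints(np.array(uv,float).reshape(-1,1,2),K,d).reshape(-1,2)
    D=np.c_[p,np.ones(len(p))]@R; return -R.T@t,D
def onz(n,uv,z):
    C,D=ray(n,uv); return C+D*((z-C[2])/D[:,2])[:,None]
def tri(uvs,uvt):
    A=[];out=[]
    C1,D1=ray("side",uvs);C2,D2=ray("top",uvt)
    for a,b in zip(D1,D2):
        s=np.linalg.lstsq(np.c_[a,-b],C2-C1,rcond=None)[0]
        p,q=C1+s[0]*a,C2+s[1]*b; out.append(np.r_[(p+q)/2,np.linalg.norm(p-q)])
    return np.array(out)
def proj(n,P):
    K,d,R,t,c=cam(n); return cv2.projectPoints(np.array(P,float).reshape(-1,1,3),c["rvec"],c["tvec"],K,d)[0].reshape(-1,2)
E
python3 - <<'E'
from h import *
np.set_printoptions(precision=1,suppress=True)
for n,(x0,y0) in(("side",(190,110)),("top",(280,100))):
    im=cv2.imread(f"pics/{n}0.png"); c=im[y0:y0+115,x0:x0+115]; cv2.imwrite(f"pics/{n}0c.png",cv2.resize(c,None,fx=5,fy=5,interpolation=cv2.INTER_CUBIC))
    hsv=cv2.cvtColor(im,cv2.COLOR_BGR2HSV)
    m=cv2.inRange(hsv,(55,80,60),(90,255,255)); y=cv2.inRange(hsv,(20 if n=="side" else 17,150,100),(34,255,255))
    for nm,mm in(("g",m),("y",y)):
        cs=[k for k in cv2.findContours(mm,0,1)[0] if cv2.contourArea(k)>100]
        for k in cs: print(n,nm,cv2.contourArea(k),cv2.boundingRect(k),cv2.approxPolyDP(k,2,True).reshape(-1,2).tolist())
E
```

```text
side g 257.0 (104, 308, 94, 37) [[104, 310], [195, 344], [197, 342], [109, 309]]
side g 4320.5 (127, 235, 105, 99) [[148, 235], [131, 264], [133, 272], [127, 282], [132, 281], [136, 273], [187, 290], [188, 319], [198, 324], [201, 333], [231, 261]]
side g 1472.5 (214, 121, 80, 58) [[226, 121], [217, 136], [218, 144], [214, 149], [219, 151], [231, 138], [267, 146], [269, 164], [278, 167], [277, 178], [293, 137]]
side y 534.5 (221, 139, 46, 23) [[221, 149], [221, 152], [256, 161], [258, 156], [266, 153], [264, 147], [232, 139], [225, 149]]
side y 349.5 (266, 35, 42, 31) [[306, 48], [300, 48], [300, 57], [297, 58], [297, 50], [291, 49], [297, 47], [288, 40], [291, 37], [295, 41], [298, 39], [285, 35], [289, 39], [283, 40], [290, 47], [286, 49], [283, 45], [275, 44], [270, 50], [290, 50], [286, 55], [278, 58], [277, 56], [275, 59], [287, 58], [294, 53], [296, 57], [289, 63], [268, 60], [266, 63], [275, 65], [277, 62], [277, 65], [299, 62], [307, 52], [300, 53]]
top g 4971.5 (296, 118, 80, 92) [[375, 119], [339, 118], [335, 123], [301, 122], [301, 134], [308, 133], [312, 137], [325, 139], [332, 146], [332, 187], [324, 189], [300, 180], [300, 201], [296, 206], [375, 208]]
top g 170.5 (288, 117, 6, 90) [[293, 117], [290, 132], [289, 206]]
top g 4943.5 (108, 101, 83, 91) [[190, 102], [151, 101], [150, 106], [114, 104], [113, 110], [119, 109], [143, 119], [145, 130], [142, 162], [126, 161], [123, 171], [109, 168], [108, 188], [186, 190]]
top y 145.0 (322, 141, 9, 47) [[325, 141], [326, 184], [322, 187], [328, 186], [330, 147]]
```

View pics/side0c.png

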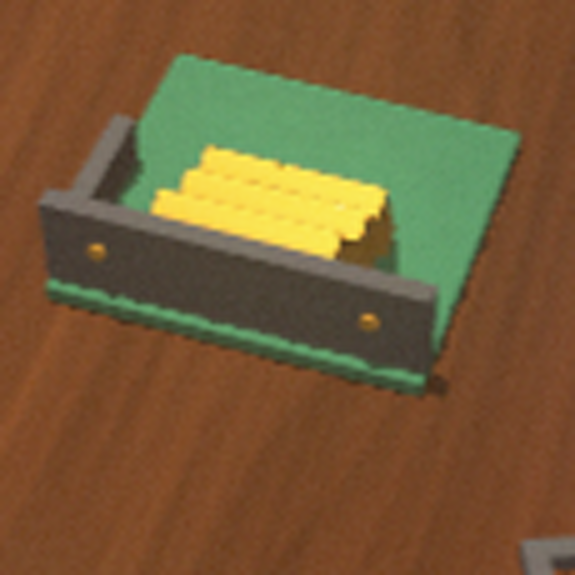

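View pics/top0c.png

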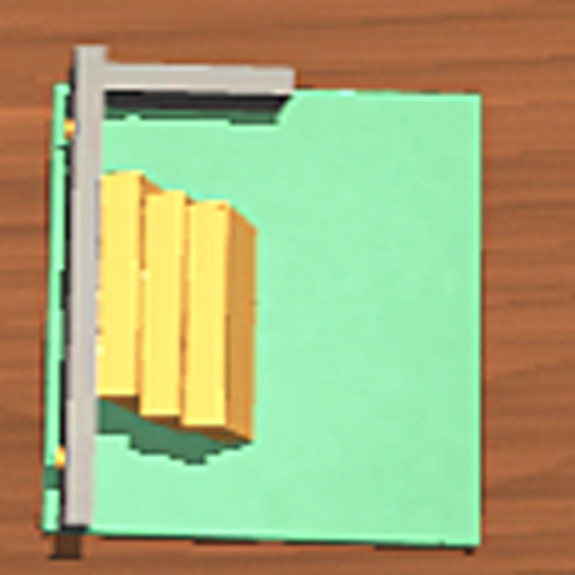

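```bash
python3 - <<'E'
from h import *
np.set_printoptions(precision=1,suppress=True)
f=lambda L,o:[((u+.5)/5-.5+o[0],(v+.5)/5-.5+o[1]) for u,v in L]
S=lambda *L:f(L,(190,110)); T=lambda *L:f(L,(280,100))
print("stand corners +x-y,-x-y,-x+y,+x+y (z 10?)")
s=S((180,53),(520,133),(425,376),(47,282)); t=T((480,95),(480,547),(42,532),(55,84))
print(tri(s,t)); print(onz("top",t,10)); print(onz("side",s,10))
P=onz("top",t,10); print([np.linalg.norm(P[i]-P[(i+1)%4]) for i in range(4)])
print("wall top outer corner +x, -x; inner -x")
print(tri(S((40,193),(435,287)),T((75,46),(62,528))))
print("brass_c outer top edge +x,-x")
print(tri(S((208,146),(387,184)),T((230,205),(222,427))))
E
```

```text
stand corners +x-y,-x-y,-x+y,+x+y (z 10?)
[[ 592.1 -227.2    7.8    0.3]
 [ 424.1 -218.4    7.2    2.2]
 [ 432.   -58.4   14.8    0.5]
 [ 600.3  -68.5   11.     1.4]]
[[ 591.3 -226.6   10. ]
 [ 422.9 -217.8   10. ]
 [ 432.   -58.7   10. ]
 [ 599.9  -68.7   10. ]]
[[ 591.4 -224.9   10. ]
 [ 424.8 -215.4   10. ]
 [ 433.   -62.3   10. ]
 [ 601.4  -69.4   10. ]]
[np.float64(168.6595229379424), np.float64(159.3325945477654), np.float64(168.12887825382822), np.float64(158.19005160097745)]
wall top outer corner +x, -x; inner -x
[[599.7 -72.2  61.4   1.3]
 [430.5 -62.   65.5   2.1]]
brass_c outer top edge +x,-x
[[ 543.8 -125.4   53.3    2.4]
 [ 464.3 -118.7   58.8    1.5]]
```

Call:
jog_arm --increments "-3.3 -3.55 0 0 0 0 -0.3; -3.3 -3.55 0 0 0 0 -0.3; -3.3 -3.55 0 0 0 0 -0.3; -3.3 -3.55 0 0 0 0 -0.3; -3.3 -3.55 0 0 0 0 -0.3; -3.3 -3.55 0 0 0 0 -0.3; -3.3 -3.55 0 0 0 0 -0.3; -3.3 -3.55 0 0 0 0 -0.3" --squeeze 60

```text
clock: 0.9
eef_pos: [381.7, 198.9, 196.9]
tcp_rot: [3.142, 0.0, 2.714]
contact_force: [0.4, 0.9, 0.0]
opening: 0.35
```

Call:
jog_arm --increments "-3.3 -3.55 0 0 0 0 -0.3; -3.3 -3.55 0 0 0 0 -0.3; -3.3 -3.55 0 0 0 0 -0.3; -3.3 -3.55 0 0 0 0 -0.3; -3.3 -3.55 0 0 0 0 -0.3; -3.3 -3.55 0 0 0 0 -0.3; -3.3 -3.55 0 0 0 0 -0.3; -3.3 -3.55 0 0 0 0 -0.3"

```text
clock: 1.7
eef_pos: [504.1, -169.3, 196.7]
tcp_rot: [3.142, -0.0, 2.713]
contact_force: [1.0, 1.0, 0.4]
opening: 0.349
```

Call:
jog_arm --increments "0 0 0 0 0 0.15 -0.3; 0 0 0.5 0 0 0.15 -0.3; 0 0 1 0 0 0.15 -0.3; 0 0 1.5 0 0 0.15 -0.3; 0 0 1.5 0 0 0.15 -0.3; 0 0 1.5 0 0 0.15 -0.3; 0 0 1.5 0 0 0.15 -0.3; 0 0 1 0 0 0.15 -0.3"

```text
clock: 2.5
eef_pos: [503.3, -166.9, 110.6]
tcp_rot: [-3.14, -0.0, 1.508]
contact_force: [0.4, 0.4, -0.4]
opening: 0.353
```

Call:
jog_arm --increments "0 0 1.5 0 0 -0.008 -0.3; 0 0 1.5 0 0 0 -0.3; 0 0 1.5 0 0 0 -0.3; 0 0 1.5 0 0 0 -0.3; 0 0 1 0 0 0 -0.3; 0 0 0.6 0 0 0 -0.3; 0 0 0.3 0 0 0 -0.3; 0 0 0.1 0 0 0 -0.3"

```text
clock: 3.3
eef_pos: [504.1, -167.2, 31.9]
tcp_rot: [-3.142, 0.0, 1.522]
contact_force: [-0.2, 0.2, 0.3]
opening: 0.35
```

```bash
cat > snap.py <<'E'
import sys
from h import *
k=sys.argv[1]; out=[]
for n,(x0,y0) in(("side",(185,95)),("top",(275,95))):
    im=r.grab_frame(n)[:,:,::-1]; cv2.imwrite(f"pics/{n}{k}.png",im)
    out.append(cv2.resize(im[y0:y0+130,x0:x0+125],None,fx=3.2,fy=3.2,interpolation=cv2.INTER_CUBIC))
cv2.imwrite(f"pics/c{k}.png",np.hstack(out))
s=r.sense(); print(s["clock"],s["eef_pos"].round(1),s["tcp_rot"].round(3),s["contact_force"].round(1),s["opening"])
E
python3 snap.py 1
```

```text
3.4 [ 504.3 -167.3   32.2] [3.141 0.    1.522] [-0.2  1.   0.9] 0.3495042010926315
```

View pics/c1.png

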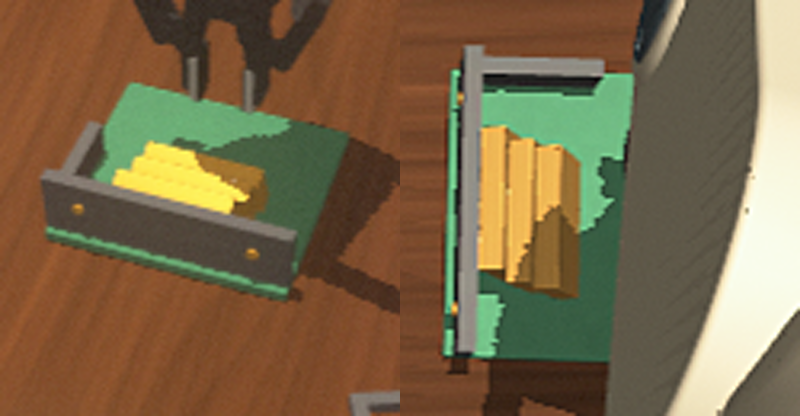

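The fingers stand in front of the row. Their tips in the side view are at about (246,125) and (263,128).

```bash
python3 - <<'E'
from h import *
np.set_printoptions(precision=1,suppress=True)
print(proj("side",[[504.3+d,-167.3,32] for d in(-22,-15,0,15,22)]))
E
```

```text
[[264.4 138.5]
 [261.3 137.9]
 [254.8 136.6]
 [248.2 135.3]
 [245.2 134.7]]
```

```bash
python3 - <<'E'
import cv2
im=cv2.imread("pics/side1.png")[85:150,215:300]
cv2.imwrite("pics/z1.png",cv2.resize(im,None,fx=8,fy=8,interpolation=cv2.INTER_NEAREST))
E
```

```text
(no output)
```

View pics/z1.png

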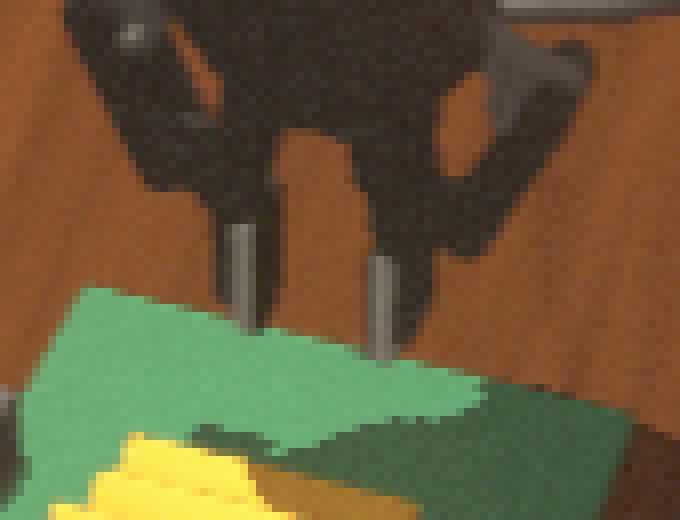

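```bash
python3 - <<'E'
from h import *
np.set_printoptions(precision=1,suppress=True)
C,D=ray("side",[(246.3,126),(263.1,129.8)])
for yy in (-167.3,-178):
  s=(yy-C[1])/D[:,1]; print(C+D*s[:,None])
print(proj("side",[[504.3,-167.3,z] for z in (32,42,52)]))
E
```

```text
[[ 523.7 -167.3   58.4]
 [ 486.  -167.3   56.8]]
[[ 526.8 -178.    48.4]
 [ 488.5 -178.    46.7]]
[[254.8 136.6]
 [254.8 133.3]
 [254.9 129.9]]
```

Call:
jog_arm --increments "0 0 0.3 0 0 0 -0.3; 0 0 0.3 0 0 0 -0.3; 0 0 0.3 0 0 0 -0.3; 0 0 0.2 0 0 0 -0.3; 0 0 0.1 0 0 0 -0.3; 0 0 0 0 0 0 -0.3; 0 0 0 0 0 0 -0.3; 0 0 0 0 0 0 -0.3"

```text
clock: 4.2
eef_pos: [504.1, -167.2, 20.0]
tcp_rot: [3.141, 0.0, 1.522]
contact_force: [0.4, 0.5, -0.1]
opening: 0.349
```

```bash
python3 snap.py 2; python3 - <<'E'
import cv2
im=cv2.imread("pics/side2.png")[65:150,200:305]
cv2.imwrite("pics/z2.png",cv2.resize(im,None,fx=7,fy=7,interpolation=cv2.INTER_NEAREST))
E
```

```text
4.3 [ 504.1 -167.2   20. ] [3.141 0.    1.522] [0.3 0.8 0.8] 0.3529346473812086
```

View pics/z2.png

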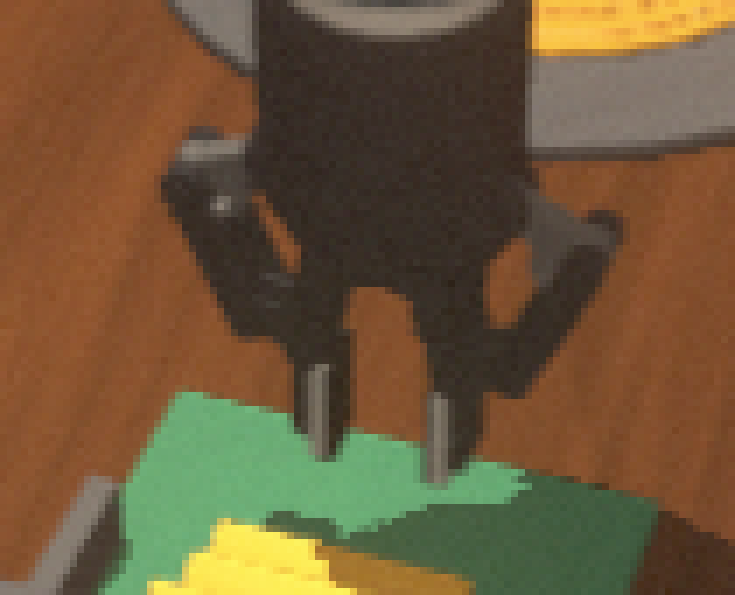

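View pics/top2.png

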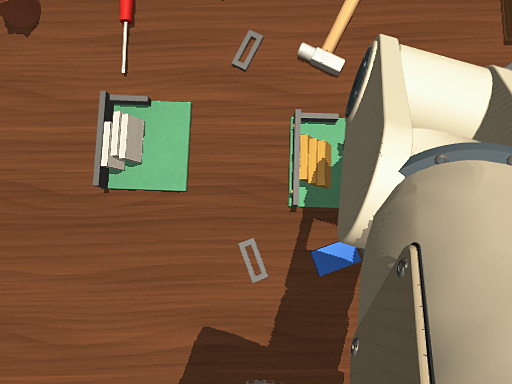

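Call:
jog_arm --increments "0 0 0.2 0 0 0 -0.3; 0 0 0.2 0 0 0 -0.3; 0 0 0.1 0 0 0 -0.3; 0 0 0.1 0 0 0 -0.3; 0 0 0.1 0 0 0 -0.3; 0 0 0 0 0 0 -0.3; 0 0 0 0 0 0 -0.3; 0 0 0 0 0 0 -0.3"

```text
clock: 5.1
eef_pos: [504.1, -167.2, 12.9]
tcp_rot: [3.142, 0.0, 1.522]
contact_force: [0.3, 0.0, 0.4]
opening: 0.355
```

Call:
jog_arm --increments "0 0 0.1 0 0 0 -0.3; 0 0 0.1 0 0 0 -0.3; 0 0 0.1 0 0 0 -0.3; 0 0 0 0 0 0 -0.3; 0 0 0 0 0 0 -0.3; 0 0 0 0 0 0 -0.3; 0 0 0 0 0 0 -0.3; 0 0 0 0 0 0 -0.3"

```text
clock: 5.9
eef_pos: [504.1, -167.2, 9.9]
tcp_rot: [3.141, 0.0, 1.522]
contact_force: [-0.3, -0.4, 0.1]
opening: 0.353
```

```bash
python3 snap.py 3; python3 - <<'E'
import cv2
im=cv2.imread("pics/side3.png")[105:165,210:300]
cv2.imwrite("pics/z3.png",cv2.resize(im,None,fx=8,fy=8,interpolation=cv2.INTER_NEAREST))
E
```

```text
6.0 [ 504.1 -167.2    9.9] [3.142 0.    1.522] [-0.2  0.1 -0.6] 0.3503251868471375
```

View pics/z3.png

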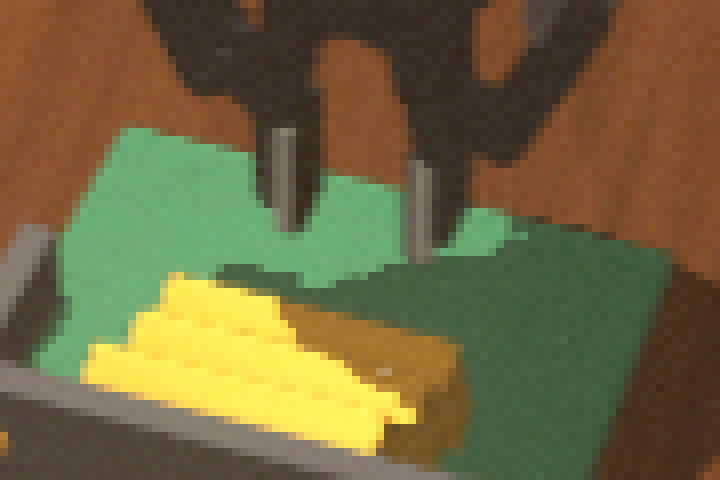

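```bash
python3 - <<'E'
from h import *
np.set_printoptions(precision=1,suppress=True)
uv=[(210+292/8,105+232/8),(210+425/8,105+262/8)]
for z in (10,15,20,25,30,35):print(z,onz("side",uv,z).ravel())
E
```

```text
10 [ 530.7 -192.8   10.   490.8 -191.3   10. ]
15 [ 529.2 -187.7   15.   489.6 -186.2   15. ]
20 [ 527.8 -182.6   20.   488.5 -181.    20. ]
25 [ 526.3 -177.4   25.   487.3 -175.9   25. ]
30 [ 524.8 -172.3   30.   486.1 -170.8   30. ]
35 [ 523.3 -167.2   35.   484.9 -165.7   35. ]
```

Call:
jog_arm --increments "0 0 -0.5 0 0 0 -1; 0 0 -0.5 0 0 0 -1; 0 0 -0.5 0 0 0 -1; 0 0 0 0 0 0 -1; 0 0 0 0 0 0 -1; 0 0 0 0 0 0 -1; 0 0 0 0 0 0 -1; 0 0 0 0 0 0 -1"

```text
clock: 6.8
eef_pos: [503.9, -167.2, 24.7]
tcp_rot: [-3.141, -0.0, 1.522]
contact_force: [-0.3, 0.2, 0.5]
opening: 0.0
```

```bash
python3 snap.py 4; python3 - <<'E'
import cv2
im=cv2.imread("pics/side4.png")[85:165,200:300]
cv2.imwrite("pics/z4.png",cv2.resize(im,None,fx=8,fy=7,interpolation=cv2.INTER_NEAREST))
E
```

```text
6.9 [ 504.  -167.2   24.8] [-3.141 -0.     1.522] [-1.1 -0.9  1. ] -0.0008445741387681096
```

View pics/z4.png

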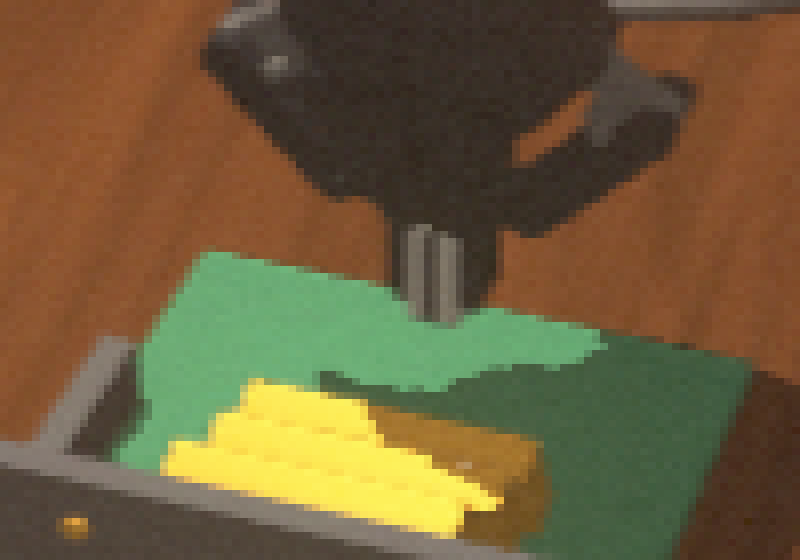

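```bash
python3 - <<'E'
from h import *
np.set_printoptions(precision=1,suppress=True)
print(proj("side",[[504,-156,25],[504,-167,25],[504,-178,25],[504,-167,40],[504,-156,40],[504,-190,25]]))
C,_=ray("side",[(254,131)]);print(C)
for z in (25,30,35,40,45):print(z,onz("side",[(254.8,131.1)],z))
E
```

```text
[[253.5 142.4]
 [254.8 139. ]
 [256.1 135.7]
 [254.9 134. ]
 [253.6 137.4]
 [257.5 132.2]]
[335.6 478.7 666.1]
25 [[ 510.8 -191.7   25. ]]
30 [[ 509.5 -186.5   30. ]]
35 [[ 508.1 -181.3   35. ]]
40 [[ 506.7 -176.    40. ]]
45 [[ 505.4 -170.8   45. ]]
```

```bash
python3 - <<'E'
from h import *
np.set_printoptions(precision=1,suppress=True)
for n in("side","top"):
    print(n,proj(n,[[0,0,0],[100,0,0],[0,100,0],[0,-100,0]]))
im=cv2.imread("pics/side4.png"); print(im.shape)
for n in("side","top"):
    im=cv2.imread(f"pics/{n}4.png")
    for a in range(0,360,10):
        for rr in (90,):
            u,v=proj(n,[[rr*np.cos(np.radians(a)),rr*np.sin(np.radians(a)),0]])[0]
            cv2.circle(im,(int(round(u)),int(round(v))),1,(0,0,255),-1)
    cv2.imwrite(f"pics/b{n}.png",im)
E
```

```text
side [[492.6 261.6]
 [438.1 249.4]
 [497.4 311.2]
 [488.4 219.2]]
top [[261.6 457.8]
 [260.2 396.1]
 [203.6 459. ]
 [319.7 456.9]]
(384, 512, 3)
```

View pics/bside.png

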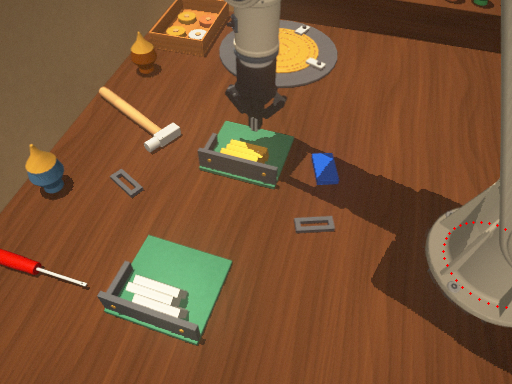

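Call:
jog_arm --increments "0 0 0.3 0 0 0 -1; 0 0 0.3 0 0 0 -1; 0 0 0.3 0 0 0 -1; 0 0 0.3 0 0 0 -1; 0 0 0.1 0 0 0 -1; 0 0 0.1 0 0 0 -1; 0 0 0.1 0 0 0 -1; 0 0 0 0 0 0 -1"

```text
clock: 7.7
eef_pos: [504.0, -167.2, 9.8]
tcp_rot: [-3.142, -0.0, 1.522]
contact_force: [-0.2, 0.1, -0.5]
opening: -0.002
```

Call:
jog_arm --increments "0 0 0.1 0 0 0 -1; 0 0 0 0 0 0 -1; 0 0 0.1 0 0 0 -1; 0 0 0 0 0 0 -1; 0 0 0.05 0 0 0 -1; 0 0 0 0 0 0 -1; 0 0 0 0 0 0 -1; 0 0 0 0 0 0 -1"

```text
clock: 8.5
eef_pos: [504.1, -167.2, 7.4]
tcp_rot: [3.142, 0.0, 1.522]
contact_force: [-0.8, -0.4, 0.1]
opening: 0.003
```

```bash
python3 snap.py 5; python3 - <<'E'
import cv2
im=cv2.imread("pics/side5.png")[85:165,200:300]
cv2.imwrite("pics/z5.png",cv2.resize(im,None,fx=8,fy=7,interpolation=cv2.INTER_NEAREST))
E
```

```text
8.6 [ 504.1 -167.2    7.4] [3.142 0.    1.522] [0.4 0.4 0.3] -0.003328442760950258
```

View pics/z5.png

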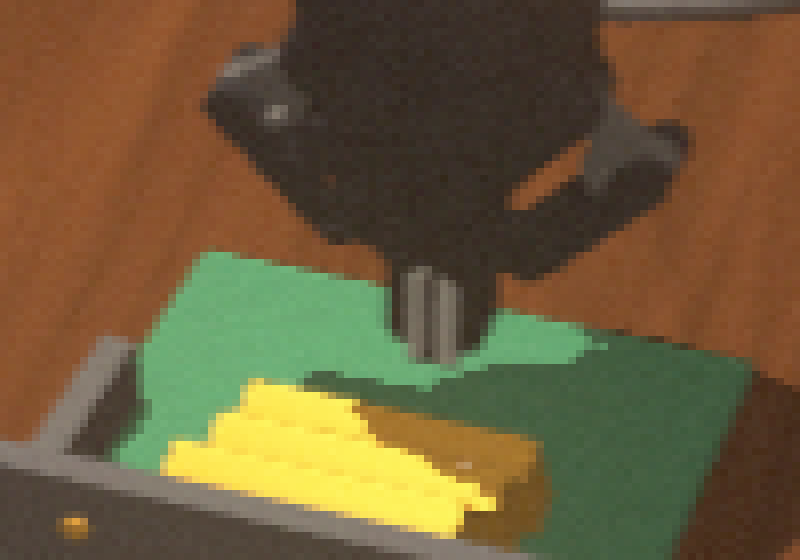

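Call:
jog_arm --increments "0 0 0.1 0 0 0 -1; 0 0 0.1 0 0 0 -1; 0 0 0.1 0 0 0 -1; 0 0 0.1 0 0 0 -1; 0 0 0.1 0 0 0 -1; 0 0 0.1 0 0 0 -1; 0 0 0.1 0 0 0 -1; 0 0 0 0 0 0 -1"

```text
clock: 9.4
eef_pos: [504.0, -167.2, 0.3]
tcp_rot: [-3.141, -0.0, 1.522]
contact_force: [-0.9, 0.3, -0.4]
opening: -0.003
```

```bash
python3 snap.py 6; python3 - <<'E'
import cv2
im=cv2.imread("pics/side6.png")[85:165,200:300]
cv2.imwrite("pics/z6.png",cv2.resize(im,None,fx=8,fy=7,interpolation=cv2.INTER_NEAREST))
E
```

```text
9.5 [ 5.040e+02 -1.672e+02  4.000e-01] [-3.142 -0.     1.522] [-0.2  0.8 -0.6] 0.002927328843908695
```

View pics/z6.png

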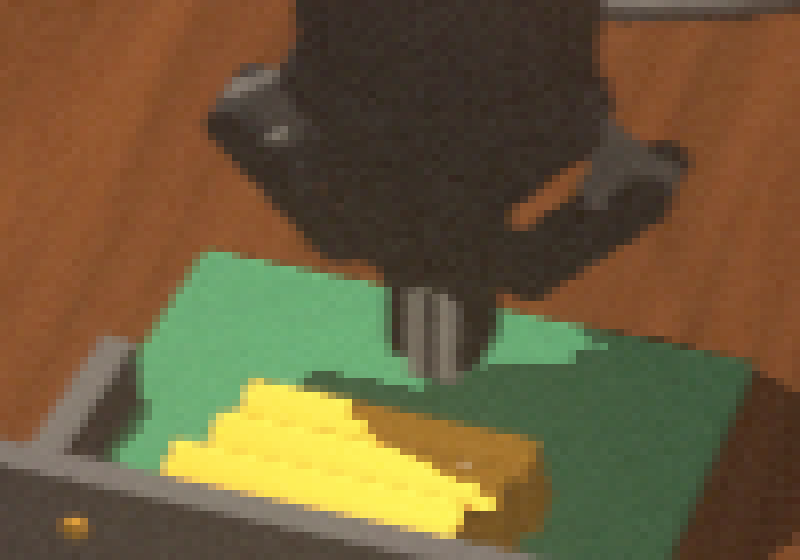

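Call:
jog_arm --increments "0 0 0.1 0 0 0 -1; 0 0 0.1 0 0 0 -1; 0 0 0.1 0 0 0 -1; 0 0 0.1 0 0 0 -1; 0 0 0.1 0 0 0 -1; 0 0 0.1 0 0 0 -1; 0 0 0.1 0 0 0 -1; 0 0 0 0 0 0 -1"

```text
clock: 10.3
eef_pos: [504.0, -167.2, -6.8]
tcp_rot: [-3.141, -0.0, 1.522]
contact_force: [0.7, 1.0, 0.4]
opening: 0.0
```

Call:
jog_arm --increments "0 0 0.1 0 0 0 -1; 0 0 0.1 0 0 0 -1; 0 0 0.1 0 0 0 -1; 0 0 0.1 0 0 0 -1; 0 0 0 0 0 0 -1; 0 0 0 0 0 0 -1; 0 0 0 0 0 0 -1; 0 0 0 0 0 0 -1"

```text
clock: 11.1
eef_pos: [504.1, -167.2, -10.6]
tcp_rot: [3.142, 0.0, 1.522]
contact_force: [0.0, -0.2, -0.3]
opening: 0.003
```

```bash
python3 snap.py 7; python3 - <<'E'
import cv2
im=cv2.imread("pics/side7.png")[105:165,210:300]
cv2.imwrite("pics/z7.png",cv2.resize(im,None,fx=8,fy=8,interpolation=cv2.INTER_NEAREST))
E
```

```text
11.2 [ 504.1 -167.2  -10.6] [3.141 0.    1.522] [-0.4  0.7  0.5] -0.0005566230692349533
```

View pics/z7.png

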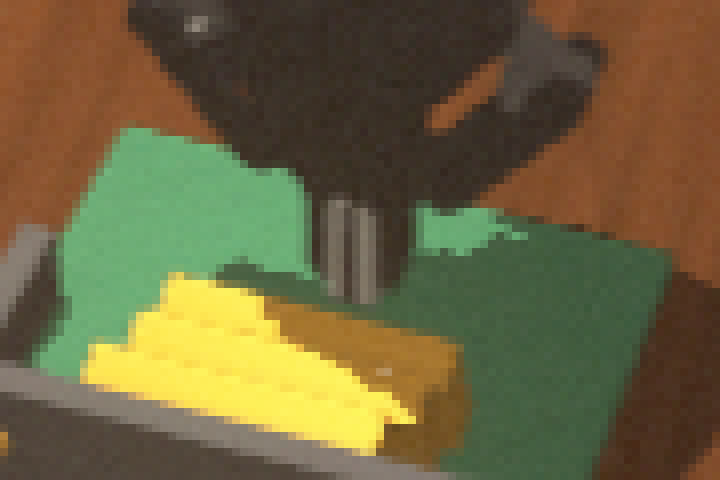

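Call:
jog_arm --increments "0 0 0.1 0 0 0 -1; 0 0 0 0 0 0 -1; 0 0 0.1 0 0 0 -1; 0 0 0 0 0 0 -1; 0 0 0.1 0 0 0 -1; 0 0 0 0 0 0 -1; 0 0 0 0 0 0 -1; 0 0 0 0 0 0 -1"

```text
clock: 12.0
eef_pos: [504.1, -167.2, -13.6]
tcp_rot: [3.142, 0.0, 1.522]
contact_force: [-0.6, -0.2, -0.7]
opening: 0.002
```

Call:
jog_arm --increments "0 0 0.1 0 0 0 -1; 0 0 0 0 0 0 -1; 0 0 0.1 0 0 0 -1; 0 0 0 0 0 0 -1; 0 0 0.1 0 0 0 -1; 0 0 0 0 0 0 -1; 0 0 0.1 0 0 0 -1; 0 0 0 0 0 0 -1"

```text
clock: 12.8
eef_pos: [504.0, -167.2, -17.7]
tcp_rot: [-3.141, -0.0, 1.522]
contact_force: [-0.7, -0.8, -0.1]
opening: 0.0
```

```bash
python3 snap.py 8; python3 - <<'E'
import cv2
im=cv2.imread("pics/side8.png")[105:165,210:300]
cv2.imwrite("pics/z8.png",cv2.resize(im,None,fx=8,fy=8,interpolation=cv2.INTER_NEAREST))
E
```

```text
12.9 [ 504.1 -167.2  -17.6] [-3.142  0.     1.522] [ 0.3 -0.2  0.3] -0.0026336727874414936
```

View pics/z8.png

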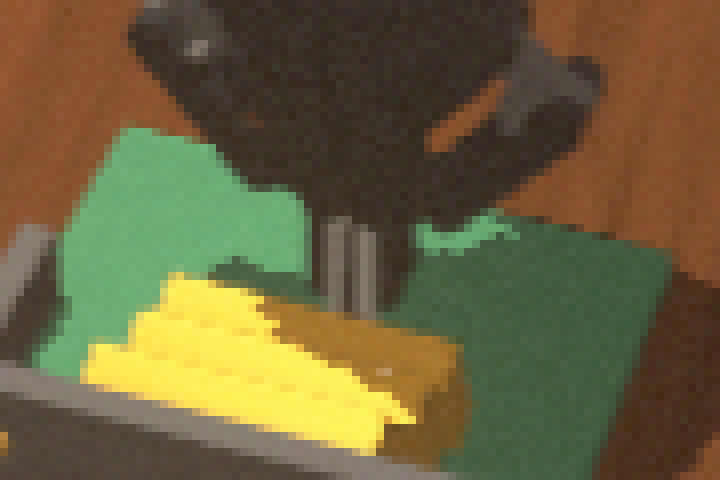

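Call:
jog_arm --increments "0 0 0.1 0 0 0 -1; 0 0 0 0 0 0 -1; 0 0 0.1 0 0 0 -1; 0 0 0 0 0 0 -1; 0 0 0.1 0 0 0 -1; 0 0 0 0 0 0 -1; 0 0 0 0 0 0 -1; 0 0 0 0 0 0 -1"

```text
clock: 13.7
eef_pos: [504.1, -167.2, -20.6]
tcp_rot: [3.142, 0.0, 1.522]
contact_force: [0.4, -0.2, 0.1]
opening: 0.002
```

Call:
jog_arm --increments "0 0 0.1 0 0 0 -1; 0 0 0 0 0 0 -1; 0 0 0.1 0 0 0 -1; 0 0 0 0 0 0 -1; 0 0 0.1 0 0 0 -1; 0 0 0 0 0 0 -1; 0 0 0 0 0 0 -1; 0 0 0 0 0 0 -1"

```text
clock: 14.5
eef_pos: [504.1, -167.2, -23.6]
tcp_rot: [3.142, 0.0, 1.522]
contact_force: [0.4, 0.8, -0.4]
opening: 0.005
```

```bash
python3 snap.py 9; python3 - <<'E'
import cv2
im=cv2.imread("pics/side9.png")[75:165,200:310]
cv2.imwrite("pics/z9.png",cv2.resize(im,None,fx=7,fy=6.5,interpolation=cv2.INTER_NEAREST))
E
```

```text
14.6 [ 504.1 -167.2  -23.6] [-3.142  0.     1.522] [-0.5  0.8  0.1] 0.0015003863594718128
```

View pics/z9.png

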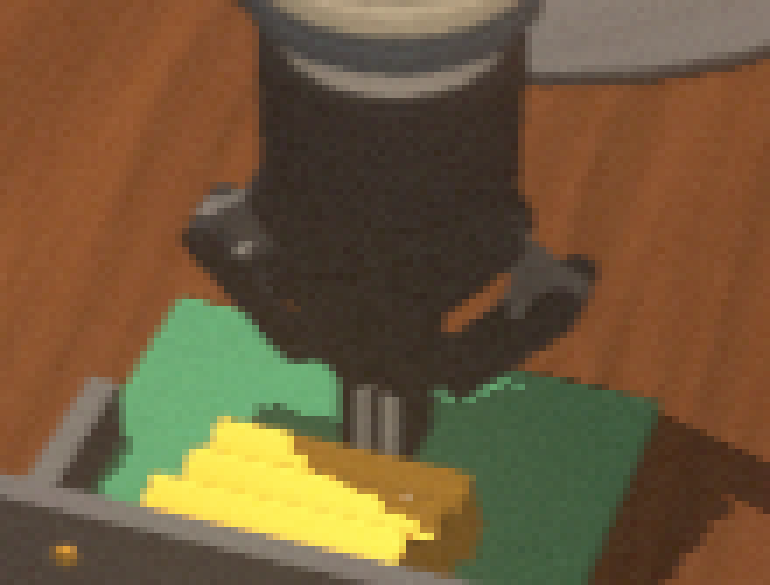

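View pics/top9.png

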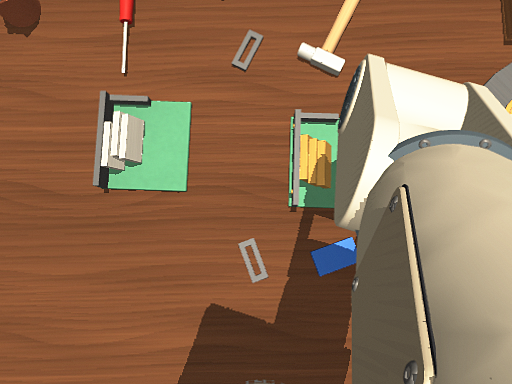

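Call:
jog_arm --increments "0 0 -0.1 0 0 0 -0.3; 0 0 0 0 0 0 -0.3; 0.3 0 0 0 0 0 -0.3; 0.3 0 0 0 0 0 -0.3; 0.3 0 0 0 0 0 -0.3; 0.3 0 0 0 0 0 -0.3; 0.2 0 0 0 0 0 -0.3; 0 0 0 0 0 0 -0.3"

```text
clock: 15.4
eef_pos: [504.7, -152.9, -22.6]
tcp_rot: [-3.142, -0.0, 1.522]
contact_force: [0.4, 0.5, 0.3]
opening: 0.349
```

Call:
jog_arm --increments "0.1 0 0 0 0 0 -0.3; 0.1 0 0 0 0 0 -0.3; 0.1 0 0 0 0 0 -0.3; 0.1 0 0 0 0 0 -0.3; 0.1 0 0 0 0 0 -0.3; 0.1 0 0 0 0 0 -0.3; 0 0 0 0 0 0 -0.3; 0 0 0 0 0 0 -0.3"

```text
clock: 16.2
eef_pos: [505.3, -147.7, -22.6]
tcp_rot: [3.141, 0.001, 1.522]
contact_force: [0.7, -5.9, -1.7]
opening: 0.35
```

Call:
jog_arm --increments "0.1 0 0 0 0 0 -0.3; 0.1 0 0 0 0 0 -0.3; 0.1 0 0 0 0 0 -0.3; 0.1 0 0 0 0 0 -0.3; 0.1 0 0 0 0 0 -0.3; 0.1 0 0 0 0 0 -0.3; 0 0 0 0 0 0 -0.3; 0 0 0 0 0 0 -0.3"

```text
clock: 17.0
eef_pos: [505.3, -141.1, -22.6]
tcp_rot: [-3.142, -0.0, 1.522]
contact_force: [-0.2, -3.6, -1.1]
opening: 0.351
```

```bash
python3 snap.py 10
```

```text
17.1 [ 505.3 -141.2  -22.6] [-3.142 -0.     1.522] [-0.5 -2.7 -1.3] 0.35228656769590305
```

View pics/c10.png

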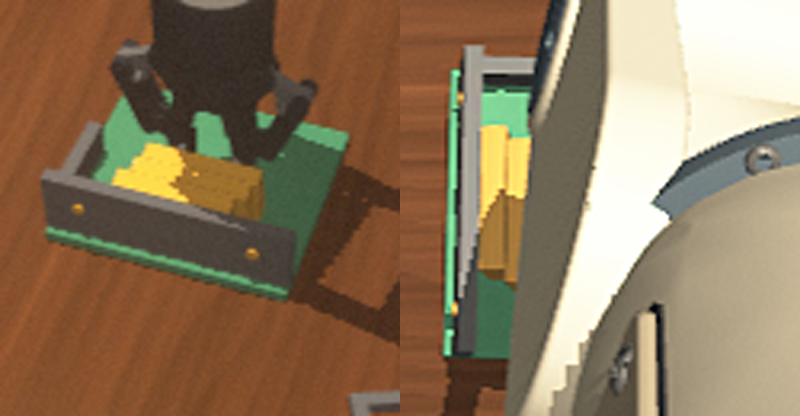

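Force is 3–6 N and the feet are moving in; the row is getting steeper. I'll keep pushing.

Call:
jog_arm --increments "0.1 0 0 0 0 0 -0.3; 0.1 0 0 0 0 0 -0.3; 0.1 0 0 0 0 0 -0.3; 0.1 0 0 0 0 0 -0.3; 0.1 0 0 0 0 0 -0.3; 0.1 0 0 0 0 0 -0.3; 0.1 0 0 0 0 0 -0.3; 0 0 0 0 0 0 -0.3"

```text
clock: 17.9
eef_pos: [505.6, -134.3, -22.7]
tcp_rot: [-3.141, 0.0, 1.522]
contact_force: [-1.0, -5.6, -2.5]
opening: 0.349
```

Call:
jog_arm --increments "0.1 0 0 0 0 0 -0.3; 0 0 0 0 0 0 -0.3; 0.1 0 0 0 0 0 -0.3; 0 0 0 0 0 0 -0.3; 0.1 0 0 0 0 0 -0.3; 0 0 0 0 0 0 -0.3; 0 0 0 0 0 0 -0.3; 0 0 0 0 0 0 -0.3"

```text
clock: 18.7
eef_pos: [505.6, -134.0, -22.6]
tcp_rot: [3.141, 0.003, 1.523]
contact_force: [-4.0, -26.9, -4.1]
opening: 0.344
```

```bash
python3 snap.py 11;python3 - <<'E'
import cv2
im=cv2.imread("pics/side11.png")[105:165,195:300]
cv2.imwrite("pics/z11.png",cv2.resize(im,None,fx=7,fy=7,interpolation=cv2.INTER_NEAREST))
E
```

```text
18.8 [ 505.6 -134.   -22.6] [3.141e+00 3.000e-03 1.523e+00] [ -4.1 -25.7  -4. ] 0.34679506493860507
```

View pics/z11.png

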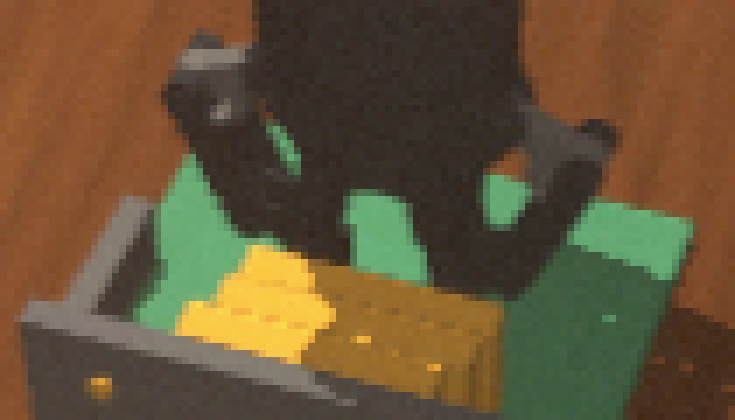

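Call:
jog_arm --increments "-0.5 0 0 0 0 0 -0.3; -0.5 0 0 0 0 0 -0.3; -0.5 0 0 0 0 0 -0.3; -0.5 0 -0.5 0 0 0 -1; 0 0 -1.5 0 0 0 -1; 0 -1.5 -2 0 0 0 -1; 0 -2.5 -1.5 0 0 0 -1; 0 -2.5 -0.5 0 0 0 -1"

```text
clock: 19.6
eef_pos: [440.4, -148.2, 39.0]
tcp_rot: [3.139, 0.001, 1.522]
contact_force: [0.0, -0.6, -0.7]
opening: -0.0
```

Call:
jog_arm --increments "0 0 -0.5 0 0 0.14 -1; 0 0 0 0 0 0.14 -1; 0 0 0 0 0 0.14 -1; 0 0 0 0 0 0.14 -1; 0 0 0 0 0 0.14 -1; 0 0 0 0 0 0.14 -1; 0 0 0 0 0 0.14 -1; 0 0 0 0 0 0.14 -1"

```text
clock: 20.4
eef_pos: [440.0, -148.0, 42.8]
tcp_rot: [3.142, -0.0, 0.396]
contact_force: [1.2, 0.7, -0.2]
opening: -0.001
```

```bash
python3 snap.py 12
```

```text
20.5 [ 440.  -148.    42.7] [ 3.142 -0.     0.4  ] [-0.6  0.1 -0.7] 0.003751464779222954
```

View pics/c12.png

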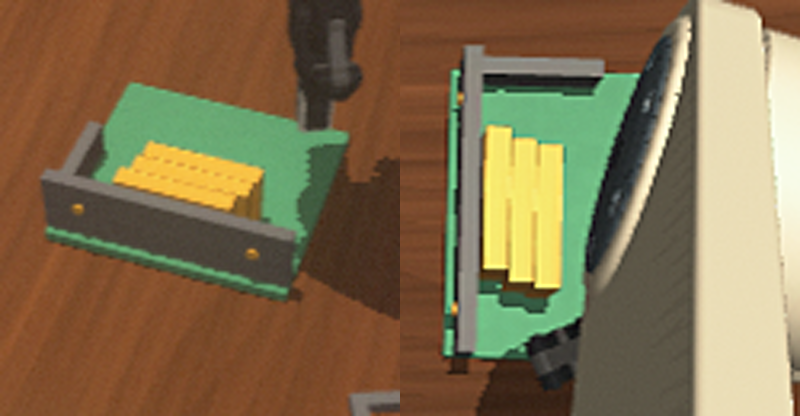

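Top view: the three plates now stand upright and tight against the wall. They are staggered: −x ends at rows ~270/281/290 in the crop, +x ends at ~126/138/145. Next, their exact positions.

```bash
python3 - <<'E'
from h import *
np.set_printoptions(precision=1,suppress=True)
g=lambda L:[(275+(u-400)/3.2,95+v/3.2) for u,v in L]
P=onz("top",g([(483,270),(509,270),(509,281),(534,281),(534,290),(560,290),(486,126),(511,126),(563,145)]),56)
yw=-.055;c,s=np.cos(yw),np.sin(yw)
d=P[:,:2]-[512,-143]
print(np.c_[P[:,:2],d@np.array([[c,-s],[s,c]])])
W=onz("top",g([(484,48),(474,352),(604,60),(604,80)]),55)[:,:2]
W[2:]=onz("top",g([(604,60),(604,80)]),35)[:,:2]
d=W-[512,-143];print(np.c_[W,d@np.array([[c,-s],[s,c]])])
E
```

```text
[[ 474.7  -79.7  -40.8   61.2]
 [ 474.3  -93.7  -40.3   47.1]
 [ 468.3  -93.5  -46.3   47. ]
 [ 468.  -107.   -45.9   33.5]
 [ 463.1 -106.8  -50.8   33.4]
 [ 462.8 -120.9  -50.4   19.4]
 [ 554.2  -84.    38.9   61.2]
 [ 553.9  -97.7   39.3   47.6]
 [ 542.5 -125.7   29.5   19. ]]
[[ 598.4  -84.5   83.    63.2]
 [ 430.3  -73.4  -85.4   65. ]
 [ 595.5 -154.    83.9   -6.4]
 [ 583.9 -153.5   72.4   -6.5]]
```

```bash
python3 - <<'E'
import cv2
im=cv2.imread("pics/top12.png")[105:210,285:335]
cv2.imwrite("pics/z12.png",cv2.resize(im,None,fx=6,fy=5.7,interpolation=cv2.INTER_NEAREST))
E
```

```text
(no output)
```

View pics/z12.png

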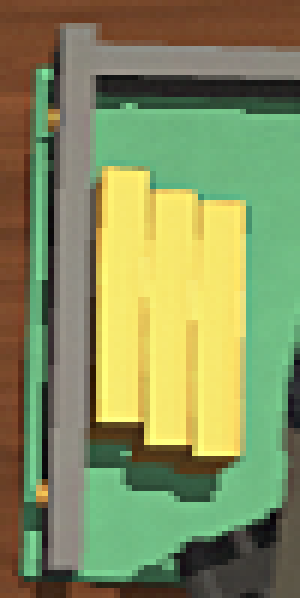

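Call:
jog_arm --increments "0 0 0 0 0 0.15 -1; 0 0 0 0 0 0.15 -1; 0 0 0 0 0 0.15 -1; 0 -1.2 0 0 0 0 -1; 0 -1.3 0 0 0 0 -1; 0 -1.2 0 0 0 0 -1; 0 -1.2 0 0 0 0 -1; 0 0 0 0 0 0 -1"

```text
clock: 21.3
eef_pos: [442.2, -97.4, 42.4]
tcp_rot: [-3.141, 0.0, -0.045]
contact_force: [0.1, -0.6, -0.6]
opening: -0.002
```

```bash
python3 snap.py 13
```

```text
21.4 [442.4 -98.6  42.4] [ 3.141 -0.    -0.046] [-0.1 -0.1  0.7] -0.0008072729232594493
```

View pics/c13.png

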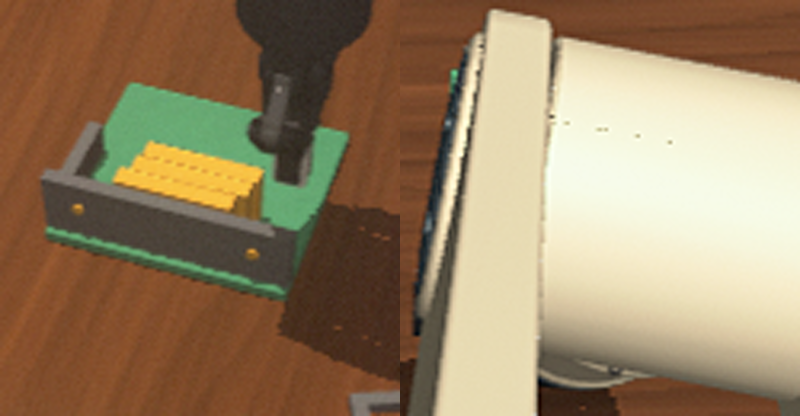

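```bash
python3 - <<'E'
from h import *
np.set_printoptions(precision=1,suppress=True)
for z in (60,65,70,75,80):print(z,onz("side",[(276,152.5)],z))
E
```

```text
60 [[ 442.8 -105.5   60. ]]
65 [[ 442.  -100.7   65. ]]
70 [[441.1 -95.8  70. ]]
75 [[440.2 -91.   75. ]]
80 [[439.3 -86.2  80. ]]
```

Call:
jog_arm --increments "0 0 1.2 0 0 0 -1; 0 0 1.5 0 0 0 -1; 0 0 1.5 0 0 0 -1; 0 0 1.0 0 0 0 -1; 0 0 0.6 0 0 0 -1; 0 0 0.4 0 0 0 -1; 0 0 0.1 0 0 0 -1; 0 0 0 0 0 0 -1"

```text
clock: 22.2
eef_pos: [442.5, -99.2, -20.5]
tcp_rot: [3.142, -0.0, -0.048]
contact_force: [-0.1, 0.5, -1.2]
opening: 0.001
```

```bash
python3 snap.py 14
```

```text
22.3 [442.6 -99.2 -20.3] [ 3.141e+00 -1.000e-03 -4.800e-02] [-0.1  0.1  0.3] -0.0030856271795955577
```

View pics/c14.png

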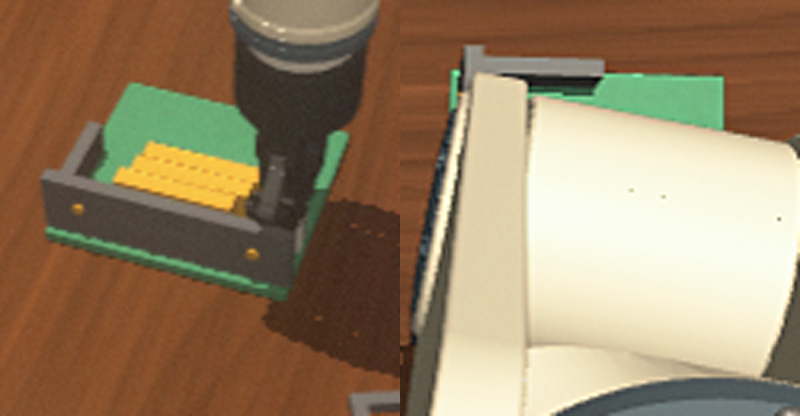

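Call:
jog_arm --increments "0.3 0 0 0 0 0 -1; 0.3 0 0 0 0 0 -1; 0.3 0 0 0 0 0 -1; 0.2 0 0 0 0 0 -1; 0.2 0 0 0 0 0 -1; 0.2 0 0 0 0 0 -1; 0.2 0 0 0 0 0 -1; 0.2 0 0 0 0 0 -1"

```text
clock: 23.1
eef_pos: [460.8, -99.9, -20.8]
tcp_rot: [-3.141, 0.001, -0.048]
contact_force: [-3.5, 0.1, 0.7]
opening: 0.002
```

Call:
jog_arm --increments "0.2 0 0 0 0 0 -1; 0.2 0 0 0 0 0 -1; 0.2 0 0 0 0 0 -1; 0.2 0 0 0 0 0 -1; 0.2 0 0 0 0 0 -1; 0.2 0 0 0 0 0 -1; 0.2 0 0 0 0 0 -1; 0.2 0 0 0 0 0 -1"

```text
clock: 23.9
eef_pos: [477.4, -100.8, -20.6]
tcp_rot: [-3.142, 0.0, -0.048]
contact_force: [-3.4, 0.1, 0.2]
opening: -0.002
```

```bash
python3 snap.py 15
```

```text
24.0 [ 477.9 -100.9  -20.5] [ 3.141e+00 -1.000e-03 -4.800e-02] [-2.2  0.1 -0.7] -0.0036635019414955295
```

View pics/c15.png

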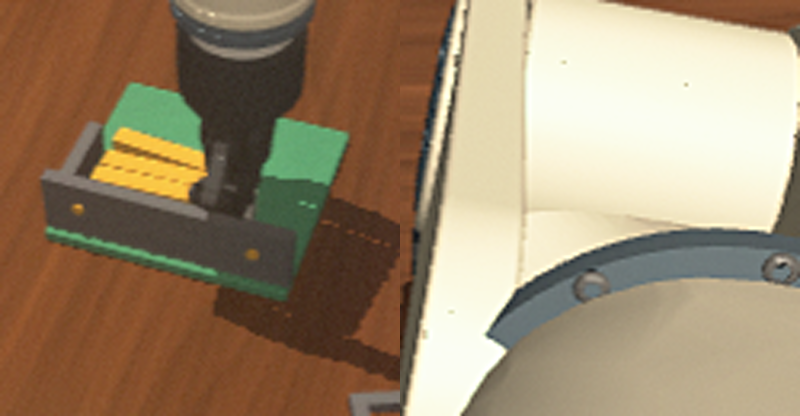

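```bash
python3 - <<'E'
import cv2
im=cv2.imread("pics/side15.png")[110:180,195:285]
cv2.imwrite("pics/z15.png",cv2.resize(im,None,fx=8,fy=8,interpolation=cv2.INTER_NEAREST))
E
```

```text
(no output)
```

View pics/z15.png

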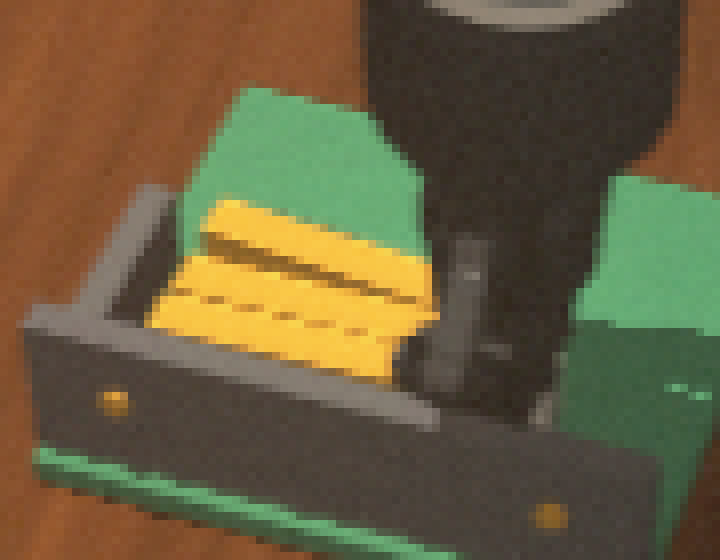

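The +x end of brass_c has swung outward about 5° because the shut finger pushes only its inner half. I'll back off, widen the fingers to cover all three ends, shift outward a little, then go on.

Call:
jog_arm --increments "-0.3 0 0 0 0 0 -1; -0.3 0 0 0 0 0 -0.8; 0 0.15 0 0 0 -0.005 -0.8; 0 0.15 0 0 0 0 -0.8; 0 0 0 0 0 0 -0.8; 0.2 0 0 0 0 0 -0.8; 0.2 0 0 0 0 0 -0.8; 0.2 0 0 0 0 0 -0.8"

```text
clock: 24.8
eef_pos: [477.1, -103.7, -20.7]
tcp_rot: [-3.141, 0.0, -0.043]
contact_force: [-1.8, -0.2, 0.1]
opening: 0.102
```

Call:
jog_arm --increments "0.2 0 0 0 0 0 -0.8; 0.2 0 0 0 0 0 -0.8; 0.2 0 0 0 0 0 -0.8; 0.2 0 0 0 0 0 -0.8; 0.2 0 0 0 0 0 -0.8; 0.2 0 0 0 0 0 -0.8; 0 0 0 0 0 0 -0.8; 0 0 0 0 0 0 -0.8"

```text
clock: 25.6
eef_pos: [489.7, -104.3, -20.5]
tcp_rot: [3.141, -0.001, -0.043]
contact_force: [-1.9, 0.3, -1.4]
opening: 0.099
```

```bash
python3 snap.py 16; python3 - <<'E'
import cv2
im=cv2.imread("pics/side16.png")[105:180,185:285]
cv2.imwrite("pics/z16.png",cv2.resize(im,None,fx=7,fy=7,interpolation=cv2.INTER_NEAREST))
E
```

```text
25.7 [ 489.7 -104.3  -20.5] [ 3.141e+00 -1.000e-03 -4.300e-02] [-0.9  0.5 -0. ] 0.09630636967543871
```

View pics/z16.png

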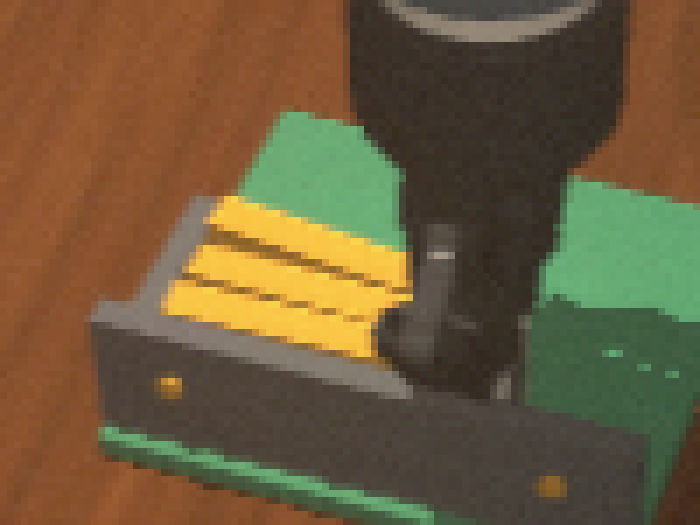

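Call:
jog_arm --increments "0.1 0 0 0 0 0 -0.8; 0.1 0 0 0 0 0 -0.8; 0.1 0 0 0 0 0 -0.8; 0.1 0 0 0 0 0 -0.8; 0.1 0 0 0 0 0 -0.8; 0.1 0 0 0 0 0 -0.8; 0 0 0 0 0 0 -0.8; 0 0 0 0 0 0 -0.8"

```text
clock: 26.5
eef_pos: [495.4, -104.5, -20.6]
tcp_rot: [3.142, -0.0, -0.043]
contact_force: [-3.7, 0.6, 0.8]
opening: 0.1
```

Call:
jog_arm --increments "0.1 0 0 0 0 0 -0.8; 0 0 0 0 0 0 -0.8; 0.1 0 0 0 0 0 -0.8; 0 0 0 0 0 0 -0.8; 0.1 0 0 0 0 0 -0.8; 0 0 0 0 0 0 -0.8; 0 0 0 0 0 0 -0.8; 0 0 0 0 0 0 -0.8"

```text
clock: 27.3
eef_pos: [497.4, -104.6, -20.7]
tcp_rot: [-3.141, 0.001, -0.043]
contact_force: [-5.3, -0.2, 2.2]
opening: 0.098
```

Call:
jog_arm --increments "0.1 0 0 0 0 0 -0.8; 0 0 0 0 0 0 -0.8; 0.1 0 0 0 0 0 -0.8; 0 0 0 0 0 0 -0.8; 0 0 0 0 0 0 -0.8; 0 0 0 0 0 0 -0.8; 0 0 0 0 0 0 -0.8; 0 0 0 0 0 0 -0.8"

```text
clock: 28.1
eef_pos: [497.4, -104.3, -21.1]
tcp_rot: [-3.141, 0.005, -0.043]
contact_force: [-10.8, 1.0, 4.6]
opening: 0.099
```

```bash
python3 snap.py 17; python3 - <<'E'
import cv2
im=cv2.imread("pics/side17.png")[105:180,185:285]
cv2.imwrite("pics/z17.png",cv2.resize(im,None,fx=7,fy=7,interpolation=cv2.INTER_NEAREST))
E
```

```text
28.2 [ 497.4 -104.3  -21.1] [-3.141  0.005 -0.043] [-10.9   1.    3.7] 0.09960925650337352
```

View pics/z17.png

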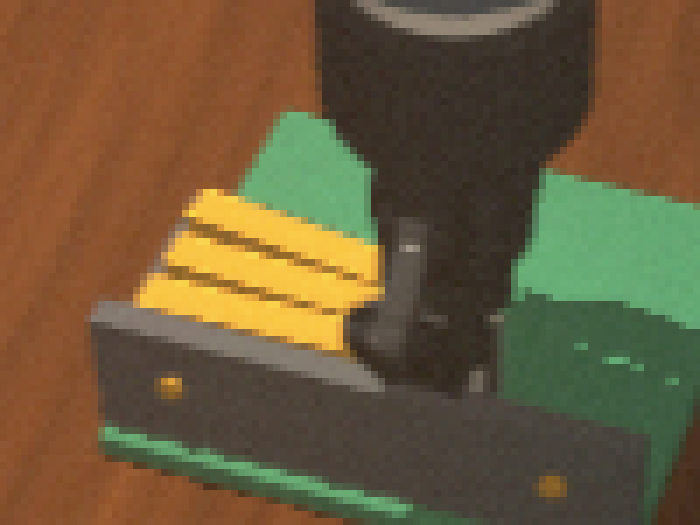

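Call:
jog_arm --increments "-0.7 0 0 0 0 0 -0.8; -0.8 0 0 0 0 0 -0.8; 0 0 -1.5 0 0 0 -0.8; 0 0 -2.5 0 0 0 -0.8; 0 0 -2.3 0 0 0 -0.8; 2.2 1.6 0 0 0 0 -0.8; 2.2 1.6 0 0 0 0 -0.3; 2.2 1.6 0 0 0 0 -0.3"

```text
clock: 29.0
eef_pos: [550.6, -155.7, 43.2]
tcp_rot: [3.141, -0.003, -0.043]
contact_force: [0.8, -0.4, 0.4]
opening: 0.35
```

Call:
jog_arm --increments "0 0 0 0 0 -0.15 -0.3; 0 0 0 0 0 -0.15 -0.3; 0 0 0 0 0 -0.15 -0.3; 0 0 0 0 0 -0.15 -0.3; 0 0 0 0 0 -0.15 -0.3; 0 0 0 0 0 -0.15 -0.3; 0 0 0 0 0 -0.15 -0.3; 0 0 0 0 0 -0.15 -0.3"

```text
clock: 29.8
eef_pos: [549.6, -155.1, 42.7]
tcp_rot: [3.14, -0.0, 1.163]
contact_force: [0.5, -0.4, 0.9]
opening: 0.349
```

```bash
python3 snap.py 18; python3 - <<'E'
import cv2,numpy as np
a=cv2.imread("pics/top18.png")[95:205,283:340]
b=cv2.imread("pics/side18.png")[105:180,185:285]
a=cv2.resize(a,None,fx=5.4,fy=5.4,interpolation=cv2.INTER_NEAREST);b=cv2.resize(b,None,fx=4.8,fy=4.8,interpolation=cv2.INTER_NEAREST)
o=np.zeros((600,800,3),np.uint8);o[:a.shape[0],:a.shape[1]]=a;o[:b.shape[0],315:315+b.shape[1]]=b
cv2.imwrite("pics/z18.png",o)
E
```

```text
29.9 [ 549.5 -155.1   42.6] [ 3.14  -0.     1.159] [ 0.  -0.4  1. ] 0.352554985444712
```

View pics/z18.png

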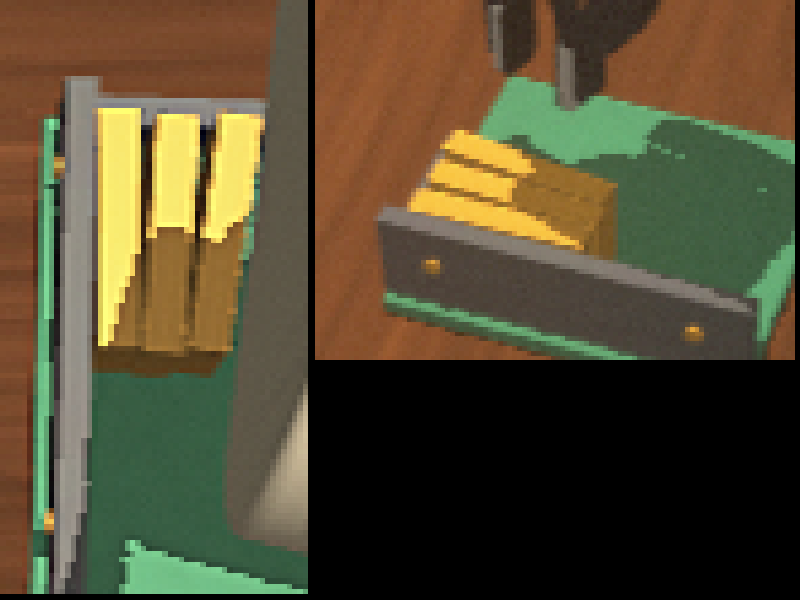

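Top and side views: all +x ends are at the fence, but the plates fan out a bit towards it. I'll press the row in again with two fingers.

Call:
jog_arm --increments "0 0 0 0 0 -0.12 -0.3; 0 0 0 0 0 -0.12 -0.3; 0 0 0 0 0 -0.12 -0.3; 0 0 1.2 0 0 0 -0.3; 0 0 2 0 0 0 -0.3; 0 0 2 0 0 0 -0.3; 0 0 1 0 0 0 -0.3; 0 0 0 0 0 0 -0.3"

```text
clock: 30.7
eef_pos: [547.7, -154.5, -21.4]
tcp_rot: [-3.139, -0.001, 1.513]
contact_force: [-0.6, -0.7, 0.5]
opening: 0.352
```

Call:
jog_arm --increments "0.1 0 0 0 0 0 -0.3; 0.2 0 0 0 0 0 -0.3; 0.2 0 0 0 0 0 -0.3; 0.2 0 0 0 0 0 -0.3; 0.1 0 0 0 0 0 -0.3; 0.1 0 0 0 0 0 -0.3; 0.1 0 0 0 0 0 -0.3; 0.1 0 0 0 0 0 -0.3"

```text
clock: 31.5
eef_pos: [549.7, -144.0, -19.5]
tcp_rot: [3.141, 0.0, 1.517]
contact_force: [-0.1, -0.9, 1.1]
opening: 0.348
```

Call:
jog_arm --increments "0.1 0 0 0 0 0 -0.3; 0.1 0 0 0 0 0 -0.3; 0.1 0 0 0 0 0 -0.3; 0.1 0 0 0 0 0 -0.3; 0.1 0 0 0 0 0 -0.3; 0 0 0 0 0 0 -0.3; 0 0 0 0 0 0 -0.3; 0 0 0 0 0 0 -0.3"

```text
clock: 32.3
eef_pos: [549.8, -138.8, -19.6]
tcp_rot: [-3.141, -0.0, 1.517]
contact_force: [-0.4, -1.3, 0.1]
opening: 0.35
```

Call:
jog_arm --increments "0.1 0 0 0 0 0 -0.3; 0 0 0 0 0 0 -0.3; 0.1 0 0 0 0 0 -0.3; 0 0 0 0 0 0 -0.3; 0.1 0 0 0 0 0 -0.3; 0 0 0 0 0 0 -0.3; 0 0 0 0 0 0 -0.3; 0 0 0 0 0 0 -0.3"

```text
clock: 33.1
eef_pos: [549.9, -135.9, -19.7]
tcp_rot: [-3.141, -0.0, 1.517]
contact_force: [-0.5, -3.5, -0.6]
opening: 0.351
```

Call:
jog_arm --increments "0.1 0 0 0 0 0 -0.3; 0 0 0 0 0 0 -0.3; 0.1 0 0 0 0 0 -0.3; 0 0 0 0 0 0 -0.3; 0.1 0 0 0 0 0 -0.3; 0 0 0 0 0 0 -0.3; 0 0 0 0 0 0 -0.3; 0 0 0 0 0 0 -0.3"

```text
clock: 33.9
eef_pos: [550.0, -135.2, -19.6]
tcp_rot: [3.141, 0.003, 1.517]
contact_force: [-3.5, -18.6, -1.5]
opening: 0.351
```

Call:
jog_arm --increments "-0.5 0 0 0 0 0 -0.3; -0.8 0 0 0 0 0 -0.3; -0.8 0 -1 0 0 0 -0.8; 0 0 -2.5 0 0 0 -0.8; 0 0 -2.8 0 0 0 -0.8; 0 -3.7 0 0 0 0 -0.8; 0 -3.7 0 0 0 0 -0.8; 0 -3.7 0 0 0 0 -0.8"

```text
clock: 34.7
eef_pos: [437.3, -147.9, 44.2]
tcp_rot: [3.14, 0.0, 1.517]
contact_force: [-0.1, -0.5, 0.9]
opening: 0.103
```

Call:
jog_arm --increments "0 0 0 0 0 0.15 -0.8; 0 0 0 0 0 0.15 -0.8; 0 0 0 0 0 0.15 -0.8; 0 0 0 0 0 0.15 -0.8; 0 0 0 0 0 0.15 -0.8; 0 0 0 0 0 0.15 -0.8; 0 0 0 0 0 0.15 -0.8; 0 0 0 0 0 0.15 -0.8"

```text
clock: 35.5
eef_pos: [438.5, -148.1, 44.1]
tcp_rot: [3.141, -0.001, 0.31]
contact_force: [0.2, 0.5, 0.3]
opening: 0.099
```

```bash
cat > look.py <<'E'
import cv2,numpy as np,sys,subprocess
k=sys.argv[1]; subprocess.run(["python3","snap.py",k])
a=cv2.imread(f"pics/top{k}.png")[95:205,283:343]
b=cv2.imread(f"pics/side{k}.png")[105:180,185:285]
a=cv2.resize(a,None,fx=5.4,fy=5.4,interpolation=cv2.INTER_NEAREST);b=cv2.resize(b,None,fx=4.7,fy=4.7,interpolation=cv2.INTER_NEAREST)
o=np.zeros((600,800,3),np.uint8);o[:a.shape[0],:a.shape[1]]=a;o[:b.shape[0],330:330+b.shape[1]]=b
cv2.imwrite(f"pics/z{k}.png",o)
E
python3 look.py 19
```

```text
35.6 [ 438.5 -148.1   44. ] [ 3.141e+00 -1.000e-03  3.140e-01] [ 0.7 -0.5 -0.2] 0.10301204676681376
```

View pics/z19.png

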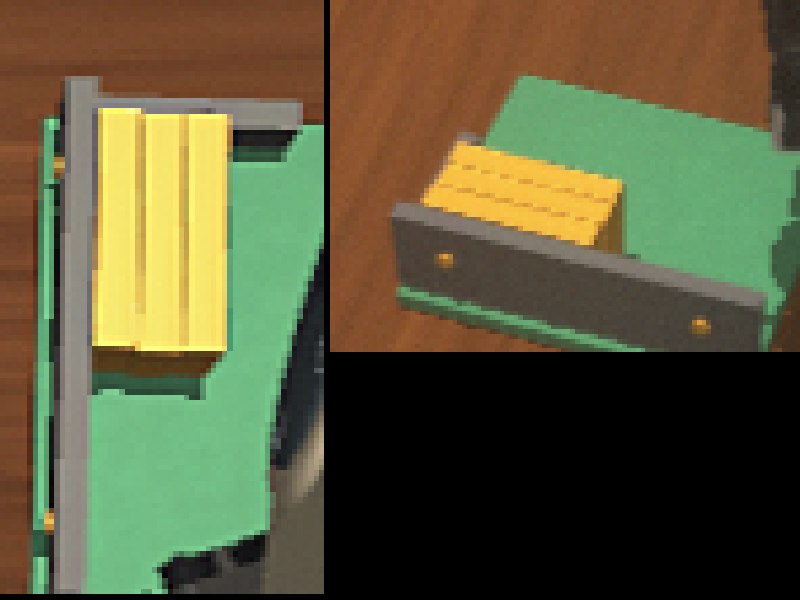

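Row is upright and tight against the wall. The +x ends are within about 1 px of each other. One short final press towards the fence will take out the remainder.

Call:
jog_arm --increments "0 0 0 0 0 0.12 -0.8; 0 0 0 0 0 0.12 -0.8; 0 0 0 0 0 0.12 -0.8; 1.1 -1.2 0 0 0 0 -0.8; 1.1 -1.2 0 0 0 0 -0.8; 1.1 -1.2 0 0 0 0 -0.8; 1.1 -1.2 0 0 0 0 -0.8; 0 0 1 0 0 0 -0.8"

```text
clock: 36.4
eef_pos: [487.1, -100.9, 34.3]
tcp_rot: [3.141, -0.004, -0.04]
contact_force: [0.1, -0.0, -0.2]
opening: 0.1
```

Call:
jog_arm --increments "0 0 1.2 0 0 0 -0.8; 0 0 1.5 0 0 0 -0.8; 0 0 1.5 0 0 0 -0.8; 0 0 0.9 0 0 0 -0.8; 0 0 0.2 0 0 0 -0.8; 0 0 0 0 0 0 -0.8; 0.2 0 0 0 0 0 -0.8; 0.2 0 0 0 0 0 -0.8"

```text
clock: 37.2
eef_pos: [488.4, -102.1, -19.6]
tcp_rot: [3.142, -0.0, -0.043]
contact_force: [0.5, 0.1, 0.7]
opening: 0.105
```

Call:
jog_arm --increments "0.2 0 0 0 0 0 -0.8; 0.2 0 0 0 0 0 -0.8; 0.1 0 0 0 0 0 -0.8; 0.1 0 0 0 0 0 -0.8; 0.1 0 0 0 0 0 -0.8; 0 0 0 0 0 0 -0.8; 0 0 0 0 0 0 -0.8; 0 0 0 0 0 0 -0.8"

```text
clock: 38.0
eef_pos: [495.1, -102.3, -19.6]
tcp_rot: [-3.142, 0.0, -0.043]
contact_force: [0.0, -0.3, 0.5]
opening: 0.099
```

Call:
jog_arm --increments "0.1 0 0 0 0 0 -0.8; 0 0 0 0 0 0 -0.8; 0.1 0 0 0 0 0 -0.8; 0 0 0 0 0 0 -0.8; 0.1 0 0 0 0 0 -0.8; 0 0 0 0 0 0 -0.8; 0 0 0 0 0 0 -0.8; 0 0 0 0 0 0 -0.8"

```text
clock: 38.8
eef_pos: [497.8, -102.4, -19.7]
tcp_rot: [-3.141, 0.001, -0.043]
contact_force: [-2.2, 0.3, 1.7]
opening: 0.102
```

Call:
jog_arm --increments "0.1 0 0 0 0 0 -0.8; 0 0 0 0 0 0 -0.8; 0.1 0 0 0 0 0 -0.8; 0 0 0 0 0 0 -0.8; 0.05 0 0 0 0 0 -0.8; 0 0 0 0 0 0 -0.8; 0 0 0 0 0 0 -0.8; 0 0 0 0 0 0 -0.8"

```text
clock: 39.6
eef_pos: [498.5, -102.3, -19.9]
tcp_rot: [-3.141, 0.004, -0.043]
contact_force: [-10.1, 0.2, 6.7]
opening: 0.104
```

Call:
jog_arm --increments "0.1 0 0 0 0 0 -0.8; 0 0 0 0 0 0 -0.8; 0.1 0 0 0 0 0 -0.8; 0 0 0 0 0 0 -0.8; 0 0 0 0 0 0 -0.8; -0.3 0 0 0 0 0 -0.8; -0.5 0 0 0 0 0 -0.8; -0.7 0 0 0 0 0 -0.8"

```text
clock: 40.4
eef_pos: [488.7, -102.2, -19.4]
tcp_rot: [3.141, -0.002, -0.043]
contact_force: [0.0, -0.8, 0.1]
opening: 0.099
```

Call:
jog_arm --increments "-0.5 0 -1 0 0 0 -0.8; 0 0 -2 0 0 0 -0.8; 0 0 -2.5 0 0 0 -0.8; 0 0 -1 0 0 0 -0.8; -1.3 1.5 0 0 0 -0.1 -0.8; -1.3 1.5 0 0 0 -0.1 -0.8; -1.3 1.5 0 0 0 -0.1 -0.8; 0 0 0 0 0 -0.1 -0.8"

```text
clock: 41.2
eef_pos: [445.2, -149.9, 45.5]
tcp_rot: [3.141, 0.0, 0.36]
contact_force: [0.8, 0.1, 0.0]
opening: 0.104
```

```bash
python3 look.py 20
```

```text
41.3 [ 446.3 -149.2   45.5] [ 3.141 -0.     0.357] [-0.5  0.2 -0.1] 0.10025551509543636
```

View pics/z20.png

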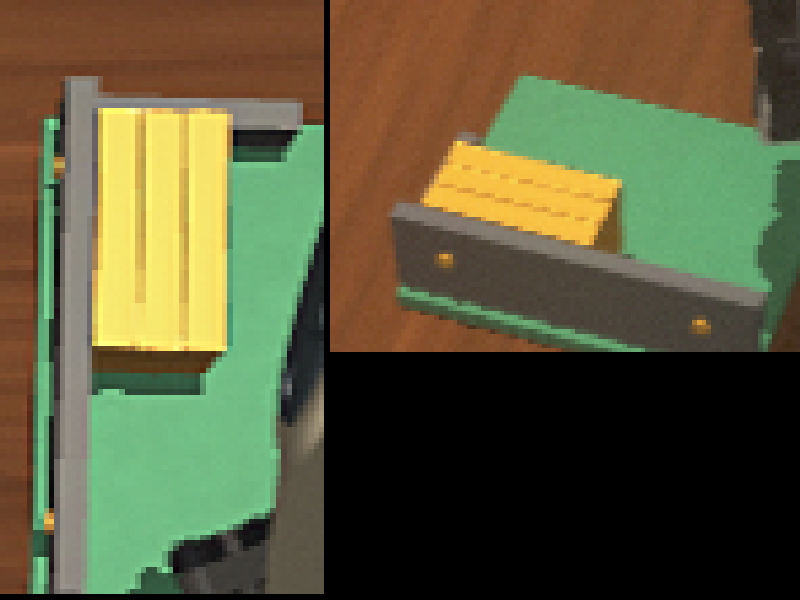

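```bash
python3 - <<'E'
from h import *
np.set_printoptions(precision=2,suppress=True)
for k in ("19","20"):
    im=cv2.imread(f"pics/top{k}.png").astype(float)
    for row in (120,130,140,150,156):
        print(k,row,[tuple(int(x) for x in im[row,c]) for c in (299,300,301,302)], [int(im[row,c,2]) for c in range(303,328)])
E
```

```text
19 120 [(132, 138, 142), (98, 97, 104), (77, 184, 210), (113, 245, 255)] [249, 247, 247, 248, 252, 218, 198, 254, 249, 247, 247, 248, 250, 232, 221, 251, 248, 247, 247, 248, 252, 251, 168, 12, 30]
19 130 [(133, 140, 141), (96, 98, 109), (69, 176, 214), (113, 242, 255)] [248, 248, 248, 248, 253, 214, 191, 254, 249, 247, 247, 248, 252, 218, 190, 254, 248, 247, 247, 248, 254, 241, 118, 101, 107]
19 140 [(119, 124, 125), (85, 128, 162), (88, 210, 242), (112, 240, 252)] [248, 247, 247, 248, 252, 218, 204, 253, 248, 248, 247, 248, 252, 218, 198, 254, 248, 247, 247, 248, 255, 236, 81, 107, 111]
19 150 [(109, 108, 110), (86, 181, 217), (112, 243, 255), (112, 236, 249)] [247, 247, 247, 248, 249, 236, 231, 249, 248, 247, 247, 248, 251, 224, 213, 252, 248, 247, 247, 248, 255, 237, 92, 107, 110]
19 156 [(109, 107, 112), (92, 192, 221), (113, 246, 255), (111, 235, 249)] [248, 247, 248, 247, 248, 247, 248, 247, 248, 247, 247, 247, 249, 236, 232, 250, 248, 247, 247, 248, 255, 234, 73, 112, 112]
20 120 [(132, 138, 142), (98, 96, 104), (78, 185, 211), (115, 245, 255)] [249, 247, 247, 249, 252, 219, 1
[... 189 characters left out ...]
, 214, 190, 255, 248, 247, 248, 248, 252, 222, 202, 254, 248, 247, 247, 248, 254, 242, 120, 102, 108]
20 140 [(121, 125, 127), (84, 128, 163), (89, 209, 242), (112, 240, 252)] [248, 247, 247, 248, 252, 219, 205, 253, 248, 247, 247, 248, 252, 219, 198, 253, 249, 247, 247, 248, 255, 237, 81, 107, 110]
20 150 [(108, 106, 110), (87, 182, 217), (109, 242, 255), (113, 236, 249)] [248, 247, 247, 247, 249, 234, 230, 249, 248, 248, 247, 248, 251, 223, 213, 251, 249, 247, 247, 249, 255, 238, 91, 108, 110]
20 156 [(110, 107, 113), (91, 193, 221), (114, 246, 255), (112, 236, 249)] [248, 247, 247, 248, 248, 248, 248, 247, 247, 247, 247, 248, 249, 234, 228, 249, 248, 247, 247, 248, 255, 234, 75, 112, 112]
```

Call:
jog_arm --increments "3.2 1.4 0 0 0 0 -0.8; 3.2 1.4 0 0 0 0 -0.3; 3.2 1.4 0 0 0 0 -0.3; 0 0 0 0 0 -0.145 -0.3; 0 0 0 0 0 -0.145 -0.3; 0 0 0 0 0 -0.145 -0.3; 0 0 0 0 0 -0.145 -0.3; 0 0 0 0 0 -0.145 -0.3"

```text
clock: 42.1
eef_pos: [551.3, -154.1, 45.3]
tcp_rot: [3.142, -0.0, 1.085]
contact_force: [-0.2, 0.3, -0.1]
opening: 0.35
```

Call:
jog_arm --increments "0 0 0 0 0 -0.145 -0.3; 0 0 0 0 0 -0.145 -0.3; 0 0 0 0 0 -0.145 -0.3; 0 0 1.2 0 0 0 -0.3; 0 0 2 0 0 0 -0.3; 0 0 2 0 0 0 -0.3; 0 0 1 0 0 0 -0.3; 0 0 0.2 0 0 0 -0.3"

```text
clock: 42.9
eef_pos: [549.9, -154.1, -20.3]
tcp_rot: [-3.139, -0.001, 1.513]
contact_force: [-0.5, 0.1, 0.5]
opening: 0.349
```

Call:
jog_arm --increments "0.2 0 0 0 0 0 -0.3; 0.3 0 0 0 0 0 -0.3; 0.3 0 0 0 0 0 -0.3; 0.3 0 0 0 0 0 -0.3; 0.3 0 0 0 0 0 -0.3; 0.2 0 0 0 0 0 -0.3; 0.1 0 0 0 0 0 -0.3; 0 0 0 0 0 0 -0.3"

```text
clock: 43.7
eef_pos: [552.0, -137.5, -18.6]
tcp_rot: [3.142, 0.0, 1.517]
contact_force: [-0.2, 0.5, -0.4]
opening: 0.345
```

Call:
jog_arm --increments "0.1 0 0 0 0 0 -0.3; 0 0 0 0 0 0 -0.3; 0.1 0 0 0 0 0 -0.3; 0 0 0 0 0 0 -0.3; 0.1 0 0 0 0 0 -0.3; 0 0 0 0 0 0 -0.3; 0 0 0 0 0 0 -0.3; 0 0 0 0 0 0 -0.3"

```text
clock: 44.5
eef_pos: [552.2, -135.3, -18.6]
tcp_rot: [3.141, 0.001, 1.517]
contact_force: [-0.5, -5.8, -0.1]
opening: 0.35
```

Call:
jog_arm --increments "0.1 0 0 0 0 0 -0.3; 0 0 0 0 0 0 -0.3; 0.1 0 0 0 0 0 -0.3; 0 0 0 0 0 0 -0.3; 0.05 0 0 0 0 0 -0.3; 0 0 0 0 0 0 -0.3; 0 0 0 0 0 0 -0.3; 0 0 0 0 0 0 -0.3"

```text
clock: 45.3
eef_pos: [552.3, -135.1, -18.5]
tcp_rot: [3.141, 0.003, 1.518]
contact_force: [-2.7, -22.1, -1.7]
opening: 0.351
```

Call:
jog_arm --increments "-0.5 0 0 0 0 0 -0.3; -0.8 0 0 0 0 0 -0.3; -0.8 0 -1 0 0 0 -0.3; 0 0 -2.5 0 0 0 -0.3; 0 0 -2.8 0 0 0 -0.3; 0 -3.7 0 0 0 0 -0.3; 0 -3.7 0 0 0 0 -0.3; 0 -3.7 0 0 0 0 -0.3"

```text
clock: 46.1
eef_pos: [439.4, -147.1, 45.2]
tcp_rot: [3.141, 0.0, 1.517]
contact_force: [0.3, 0.1, 0.1]
opening: 0.352
```

```bash
python3 look.py 21
```

```text
46.2 [ 434.8 -146.1   44.4] [-3.137e+00 -1.000e-03  1.516e+00] [ 0.4 -1.  -0.1] 0.35101118048632346
```

View pics/z21.png

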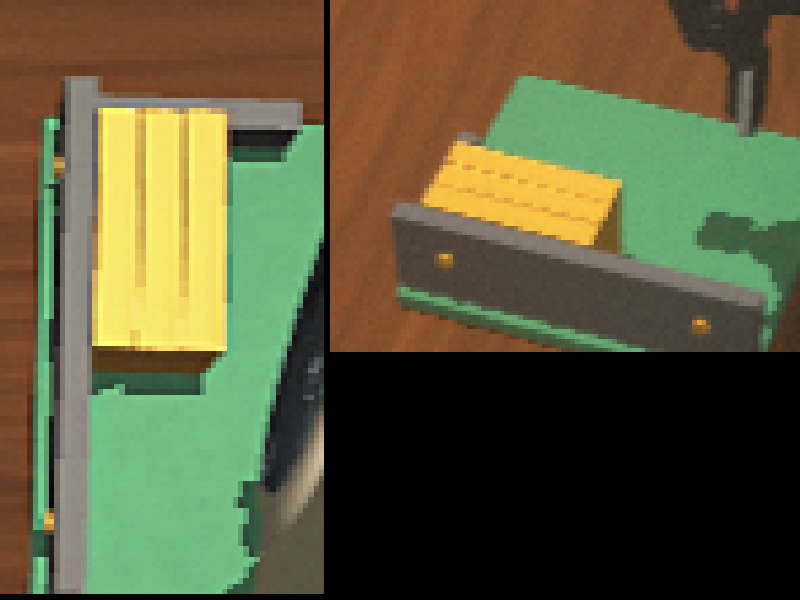

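The final view shows the row upright and tight at the wall, with all three ends in one line against the fence. The tool is clear at clock 46.2 s, so I'm handing in.

```bash
python3 - <<'E'
from rig import r
print(r.sign_off()); print(r.sense()["clock"])
E
```

```text
the job is handed in; nothing more can be done
None
the job is handed in; nothing more can be done
```

The three brass plates stand upright, tight together against the back wall, with their ends in line at the fence. I handed the job in at about 46 s of the 54 s allowed, with the gripper clear of everything. The silver plates and the blue block were not touched.

**What I did:**
- **First push:** I pushed the feet in with two fingers low on brass_c until the row stopped solid, at about 27 N.
- **Slide:** I slid the row endways with the fingers on the plate ends. brass_c swung out about 5° partway, so I widened the fingers and carried on to the fence.
- **Squaring up:** I pressed the row to the wall again (19 N), against the fence (10 N, then about 2 mm more, force not read) and once more to the wall (22 N). All of these stopped solid.

**Last checks:** Both camera views show the row upright, and the plate ends lie on one line at the fence to within about a pixel (1.8 mm).

**What disagreed:**
- **Fingertip height:** the reported TCP height did not match the pictures or touch. It read -23.6 mm without touching the 10 mm thick base, so the real fingertips stood at least 33 mm higher than reported. I set the pushing height from the pictures.
- **Wall gap and seams:** after the first push a gap of about 2–3 mm seemed to show at the wall. Before the last wall press I estimated up to 1 mm there, and seams of about 0.5 mm between the plate tops near the fence end. Some of this may still be there: faint seams show in the last picture, and I did not measure them again. The pictures cannot resolve less than that.

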